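# Pack the radio's parts into the repair tray

## Task

Gather the parts of the opened radio into the red tray, each standing upright in the middle of its own cup: the loudspeaker in the white cup, the transformer with yellow tape in the yellow cup, the blue capacitor in the blue cup and the green battery in the green cup. The transformer with red tape and the orange capacitor belong to another job: leave them standing where they are. Set the parts down gently, do not drop them, and let go of them.

Things in the scene. Friction and masses are not known exactly. Their poses are not given: they have to be found in the camera images.
- speaker: small loudspeaker standing on its magnet, cone up: dark magnet 42 mm in diameter and 14 mm high, a neck, then a steel basket that widens to 56 mm in diameter, its upright rim 56 mm wide from 26 to 40 mm height; pale paper cone on top, overall 47 mm with the domed centre. 0.1 to 0.17 kg. Grip the rim across its diameter. Origin: centre of its underside; z up
- transformer_yellow: small mains transformer standing upright: dark steel core 46 (x) x 18 (y) x 42 mm high, with a coil wrapped in yellow tape bulging out on both sides to 38 mm in y (28 mm in x, heights 6 to 36 mm), and a yellow label on top. Grip it across the 46 mm of the core (x). 0.2 to 0.33 kg. Origin: centre of its underside; z up. Part of this job
- capacitor_blue: large can capacitor standing upright: cylinder 35 mm in diameter, 48 mm high, blue sleeve, bare silver disc on top. 55 to 90 g. Origin: centre of its underside; z up. Part of this job
- battery: rectangular 9-volt battery standing upright: 26.5 (x) x 17.5 (y) x 46 mm high, green with a black band near the top, two small round steel terminals on top (49 mm in all). 37 to 58 g. Grip it across its 17.5 mm (y). Origin: centre of its underside; z up
- transformer_red: small mains transformer standing upright: dark steel core 46 (x) x 18 (y) x 42 mm high, with a coil wrapped in red tape bulging out on both sides to 38 mm in y (28 mm in x, heights 6 to 36 mm), and a red label on top. Grip it across the 46 mm of the core (x). 0.2 to 0.33 kg. Origin: centre of its underside; z up. Not part of this job: leave it alone
- capacitor_orange: large can capacitor standing upright: cylinder 35 mm in diameter, 48 mm high, orange sleeve, bare silver disc on top. 55 to 90 g. Origin: centre of its underside; z up. Not part of this job: leave it alone
- cup_white: white square open plastic cup, fixed, outside 80 x 80 x 18 mm high, walls 4 mm (inside 72 x 72), floor 4 mm thick. Origin: centre of its underside, 4 mm above the bench (rim 22 mm, floor 8 mm above the bench); x, y along its sides, z up. Four cups stand 2 by 2, 84 mm apart, in a low red tray 182 mm square, 13 mm high; which cup is in which corner changes
- cup_yellow: yellow square open plastic cup, fixed, outside 80 x 80 x 18 mm high, walls 4 mm (inside 72 x 72), floor 4 mm thick. Origin: centre of its underside, 4 mm above the bench (rim 22 mm, floor 8 mm above the bench); x, y along its sides, z up. Four cups stand 2 by 2, 84 mm apart, in a low red tray 182 mm square, 13 mm high; which cup is in which corner changes
- cup_blue: blue square open plastic cup, fixed, outside 80 x 80 x 18 mm high, walls 4 mm (inside 72 x 72), floor 4 mm thick. Origin: centre of its underside, 4 mm above the bench (rim 22 mm, floor 8 mm above the bench); x, y along its sides, z up. Four cups stand 2 by 2, 84 mm apart, in a low red tray 182 mm square, 13 mm high; which cup is in which corner changes
- cup_green: green square open plastic cup, fixed, outside 80 x 80 x 18 mm high, walls 4 mm (inside 72 x 72), floor 4 mm thick. Origin: centre of its underside, 4 mm above the bench (rim 22 mm, floor 8 mm above the bench); x, y along its sides, z up. Four cups stand 2 by 2, 84 mm apart, in a low red tray 182 mm square, 13 mm high; which cup is in which corner changes
Things that resemble listed ones, but are neither listed nor needed, are in the scene too. What is shaped like the transformer_yellow but pink or turquoise is not meant.

How it is judged (in metres and radians):
At the end, for the whole second after the job is handed in: Each of the four parts stands on the floor of its own cup, within 15 mm of the cup's centre, upright within 0.1 rad, released and at rest; the red transformer and the orange capacitor are upright and within 20 mm of where they stood (horizontal distance between speaker and cup_white below 0.015 m and z of speaker in the frame of cup_white between 0.001 and 0.008 m and angle between each of speaker, transformer_yellow, capacitor_blue, battery, transformer_red, capacitor_orange's own z axis and vertical below 0.1 rad and linear speed of each of speaker, transformer_yellow, capacitor_blue, battery below 0.02 m/s and angular speed of each of speaker, transformer_yellow, capacitor_blue, battery below 0.2 rad/s and horizontal distance between transformer_yellow and cup_yellow below 0.015 m and z of transformer_yellow in the frame of cup_yellow between 0.001 and 0.008 m and horizontal distance between capacitor_blue and cup_blue below 0.015 m and z of capacitor_blue in the frame of cup_blue between 0.001 and 0.008 m and horizontal distance between battery and cup_green below 0.015 m and z of battery in the frame of cup_green between 0.001 and 0.008 m and distance of each of transformer_red, capacitor_orange from where it was at the start of the episode below 0.02 m); the robot touches nothing.
It fails at once if the transformer red is pushed away or knocked over (moved 20 mm) (distance of transformer_red from where it was at the start of the episode above 0.02 m).
It fails at once if the capacitor orange is pushed away or knocked over (moved 20 mm) (distance of capacitor_orange from where it was at the start of the episode above 0.02 m).
It fails at once if a part is dropped or slammed into its cup (faster than 0.6 m/s close to the cup's floor) ((horizontal distance between speaker and cup_white below 0.05 m and z of speaker in the frame of cup_white below 0.025 m and linear speed of speaker above 0.6 m/s) or (horizontal distance between transformer_yellow and cup_yellow below 0.05 m and z of transformer_yellow in the frame of cup_yellow below 0.025 m and linear speed of transformer_yellow above 0.6 m/s) or (horizontal distance between capacitor_blue and cup_blue below 0.05 m and z of capacitor_blue in the frame of cup_blue below 0.025 m and linear speed of capacitor_blue above 0.6 m/s) or (horizontal distance between battery and cup_green below 0.05 m and z of battery in the frame of cup_green below 0.025 m and linear speed of battery above 0.6 m/s)).
It also fails if it takes over 102 s, if anything falls off the work surface, if the arm or the gripper's body presses on something with over 40 N, if the wrist force passes 120 N, or if a joint passes its speed limit or range.

## Robot

A 7-joint arm with a two-finger parallel gripper is mounted at the origin on the work surface. World frame = base frame: x ahead of the robot, y to its left, z up, the work surface at z = 0. Lengths are in mm, angles in rad, forces in N, time in s.
With the tool pointing down it reaches from about 400 to 875 mm from the base axis. Payload 4.4 kg.
Tool frame: the origin (TCP) lies midway between the tips of the shut fingers; the grasp point (between the pads) lies 19 mm behind it; z points along the fingers, y is the direction in which the jaws open and shut (so a half turn about z gives the same grasp; the last joint's range is limited). The gripper opens to 85 mm and grips with 20 to 120 N. Pads are 22 mm wide; open, the fingers measure 114 mm over their backs; the gripper's body (76 mm by 85 mm) begins 54 mm behind the grasp point. The pads swing forward as they close: fully open they stand 13 mm farther back than shut.
Start: joints at [-0.066, 0.628, 0.038, 1.517, -0.027, 0.996, -0.02], TCP at [650.014, 0.027, 231.313] pointing down, gripper open.
Joint ranges: [-3.06, 3.06], [-0.37, 2.12], [-1.25, 1.32], [0.18, 2.47], [-1.1, 4.24], [0.23, 1.98], [-2.94, 2.94]. Speed limits (rad/s): [2.57, 2.57, 3.14, 3.14, 3.14, 3.14, 3.14].

## Interface

Orientations are given as [roll, pitch, yaw] about the fixed x, y, z axes, in that order (R = Rz(yaw) Ry(pitch) Rx(roll)).
In Python, from cell import * gives the robot as it stands. The module is installed in compiled form; this text tells all that it offers.
- The arm moves only by the tool move_arm, never from a script. Its argument "series" is a list of rows, each a list of 2 entries, a list of its own where there are three numbers: the shift along the tool's x, y, z in m, then the turn about the tool's z in rad. In form: [[[x, y, z], yaw], ...]. A call has 1 to 5 rows; each row is the pose to reach, as a shift and turn from the pose measured when the call began, along the tool's axes at that moment; what a row does not reach only later rows make up. A row lasts 1/8 s, in which the tool goes at most 62.5 mm and 10.7 degrees, less where a joint would pass 70% of its speed; a pose out of reach is approached as far as the arm can. A call with a gripper value outside its range is refused whole. "claw" is the opening, from 0 (shut) to 1 (fully open), set as the call begins (left out, the last holds). The fingers move at their own pace and stop on an object; the grip force is fixed at half the most. Time passes only in rows, so rows that repeat a pose let the fingers close. It gives the time, the measured TCP pose, the force and the opening at its end, in the units of the state.
- read_state(): the state, without advancing time (a new reading comes with each control period).
- get_image(name): name is "scene" or "side" or "wrist"; returns the picture (400x640x3 uint8, blue, green, red); there is no depth.
- camera_model(name): a dict with "fov_y" (degrees; the focal length in pixels is half the picture's height over the tangent of half this angle, whatever the lens; pixels are square), "cx", "cy" (the principal point, pixels), "pose" (4x4, takes a point from camera to world coordinates); the wrist camera has in their place "tool_from_camera" (4x4, takes a point from camera to tool coordinates, whose origin is the TCP and whose axes are the flange's). Camera axes: x right, y down, z forward; pixel columns grow to the right and rows downward; lengths in mm; the calibration is good to about 2 mm. A picture is of the moment at which its call begins: read the wrist's pose just before it. camera_model takes no time and is no camera call.
- finish_job(): hands the job in, once; it reports no verdict.
The state is a dict: "clock": time; "qpos": joint angles; "qd": joint speeds; "tau": joint torques, N m; "eef_pos": TCP position; "tool_rot": TCP orientation; "force": force on the tool from outside, world axes, zero at the start; "torque": the same for the moment, N m; "width": finger opening in mm.
Only numpy, scipy, OpenCV 4.12 (cv2) and the standard library are available. Lean on these libraries where they do the work, as an engineer would, in place of code of your own. Each camera call takes 0.05 s, during which the arm holds its last target. There are 200 camera calls.

## Working session

There is one attempt and no reset: what is moved stays moved. The work goes in short steps, Python scripts to look and compute and a tool call to move; the robot and the scene stay as the last step left them, time stands still between calls to the robot, and variables do not carry over. Pictures are saved under pics/ and viewed, about 12 in all and at most 16, crops included, and the job is handed in when it is done.

Besides the shell and the picture viewer there is one more tool, called after "Call:" as name([rows], argument=value, ...), one row to a line, values as JSON. move_arm: Moves the arm, as the interface text tells. Its arguments: {"type":"object","properties":{"series":{"type":"array"},"claw":{"type":"number"}},"required":["series"]}

```bash
mkdir -p pics; cat > h.py <<'E'
from cell import *
import numpy as np, cv2
from scipy.spatial.transform import Rotation as R
def T_tool(s):
    T=np.eye(4); T[:3,:3]=R.from_euler('xyz',s['tool_rot']).as_matrix(); T[:3,3]=s['eef_pos']; return T
def snap(n,fn=None):
    s=read_state(); m=camera_model(n); im=get_image(n)
    P=T_tool(s)@np.array(m['tool_from_camera']) if n=='wrist' else np.array(m['pose'])
    f=200/np.tan(np.radians(m['fov_y'])/2)
    if fn: cv2.imwrite('pics/'+fn,im)
    return im,(P,f,m['cx'],m['cy'])
def ray(c,u,v,z):
    P,f,cx,cy=c; d=P[:3,:3]@np.array([(u-cx)/f,(v-cy)/f,1]); o=P[:3,3]
    return (o+d*(z-o[2])/d[2])
def proj(c,p):
    P,f,cx,cy=c; q=P[:3,:3].T@(np.array(p)-P[:3,3]); return q[0]/q[2]*f+cx,q[1]/q[2]*f+cy
E
python3 - <<'E'
from h import *
print(read_state())
for n in('scene','side','wrist'):
    im,c=snap(n,n+'0.png'); print(n,camera_model(n))
E
```

```text
{'clock': 0.0, 'qpos': array([-0.06579296,  0.62934202,  0.03843868,  1.51838424, -0.0269834 ,
        0.99632768, -0.01999401]), 'qd': array([ 0.00096355, -0.0012073 ,  0.00013694,  0.00088317,  0.00105625,
       -0.00172018, -0.00027103]), 'tau': array([-1.11932164e-03, -5.63405585e+01,  1.22606792e+00, -1.93450052e+01,
        1.09587883e-02,  1.05136272e-02, -8.84369996e-06]), 'eef_pos': array([6.49355792e+02, 2.07799227e-02, 2.30386525e+02]), 'tool_rot': array([-3.13964969e+00,  3.80103034e-05,  1.57080662e+00]), 'force': array([-0.16656024,  0.49429169,  0.36277852]), 'torque': array([-0.01269009, -0.0023156 ,  0.02655344]), 'width': 85.51208859141478}
scene {'fov_y': 44.55399840266803, 'cx': 317.6411299681387, 'cy': 202.92258716468623, 'pose': array([[-5.53640399e-01,  5.14867597e-01, -6.54517888e-01,
         1.30690196e+03],
       [ 8.32741178e-01,  3.37627133e-01, -4.38805253e-01,
         5.45483850e+02],
       [-4.94360864e-03, -7.87984313e-01, -6.15675470e-01,
         7.87379805e+02],
       [ 0.00000000e+00,  0.00000000e+00,  0.00000000e+00,
         1.00000000e+00]
[... 186 characters left out ...]
    [-2.03030634e-01, -5.88215266e-01,  7.82803527e-01,
        -8.48852060e+02],
       [-5.54868963e-03, -7.98750270e-01, -6.01637116e-01,
         6.92984002e+02],
       [ 0.00000000e+00,  0.00000000e+00,  0.00000000e+00,
         1.00000000e+00]])}
wrist {'fov_y': 58.45540249221177, 'cx': 328.5699339614117, 'cy': 197.7448145145783, 'tool_from_camera': array([[ 1.67999589e-04, -9.57410065e-01, -2.88731603e-01,
         7.36771330e+01],
       [ 9.99999924e-01,  2.62468420e-04, -2.88469742e-04,
        -3.69538537e-01],
       [ 3.51966762e-04, -2.88731533e-01,  9.57410037e-01,
        -1.44382304e+02],
       [ 0.00000000e+00,  0.00000000e+00,  0.00000000e+00,
         1.00000000e+00]])}
```

View pics/scene0.png

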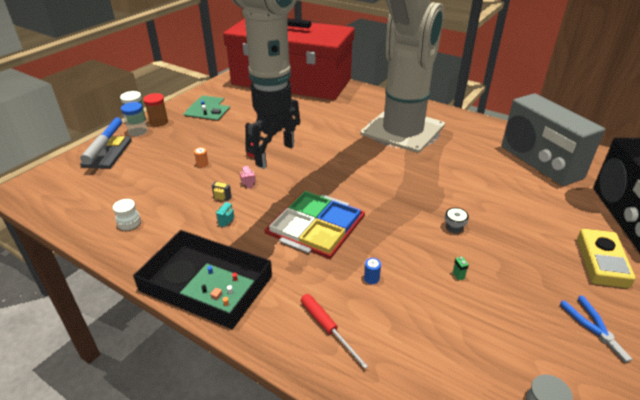

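View pics/side0.png

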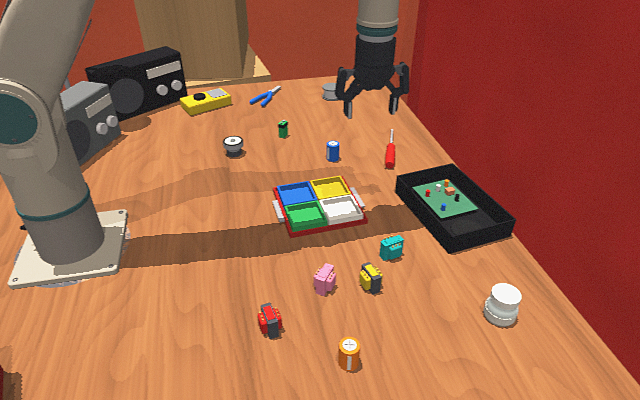

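View pics/wrist0.png

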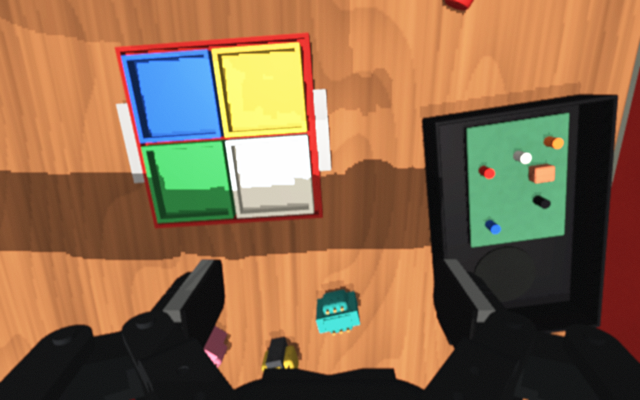

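Identification:
- **Yellow transformer:** side (371,278), dark core with yellow tape. The pink (325,280) and turquoise (392,247) look-alikes are not meant.
- **Other job:** red transformer (270,320) and orange capacitor (349,350).
- **Blue capacitor:** side (333,150).
- **Battery:** side (283,128).
- **Speaker:** side (233,145). The white cylinder at (503,303) is just a jar.

```bash
python3 - <<'E'
from h import *
im,c=snap('wrist'); sd,cs=snap('side'); sc,cc=snap('scene')
hsv=cv2.cvtColor(im,cv2.COLOR_BGR2HSV)
rng={'blue':((100,120,60),(125,255,255)),'yellow':((20,110,80),(33,255,255)),'green':((50,100,40),(85,255,255)),'white':((0,0,120),(180,50,255))}
for k,(a,b) in rng.items():
    m=cv2.inRange(hsv,a,b); m[240:]=0; m[:,:118]=0; m[:,322:]=0
    m=cv2.morphologyEx(m,cv2.MORPH_OPEN,np.ones((9,9)));ct=max(cv2.findContours(m,0,2)[0],key=cv2.contourArea)
    p=np.array([ray(c,u,v,22)[:2] for u,v in ct[:,0]],np.float32)
    print(k,cv2.minAreaRect(p))
top={'spk':(233,139,42,456,214),'cap':(333,143,48,373,263),'bat':(283,123,47,460,261),'ty':(371,267,42,222,185),'tr':(269,308,42,None,0),'or':(349,343,48,201,150),'pink':(325,268,42,248,170),'tq':(392,238,42,226,206)}
for k,(u,v,z,u2,v2) in top.items(): print(k,ray(cs,u,v,z)[:2].round(),ray(cc,u2,v2,z)[:2].round() if u2 else '')
cv2.imwrite('pics/crop1.png',cv2.resize(np.hstack([sd[230:380,230:430],sd[90:240,200:400]]),None,fx=2,fy=2,interpolation=2))
E
```

```text
blue ((500.8875427246094, 66.71463775634766), (82.5611572265625, 79.93268585205078), 3.8100740909576416)
yellow ((583.9135131835938, 72.42649841308594), (82.23029327392578, 80.92788696289062), 3.8773751258850098)
green ((506.637451171875, -16.826892852783203), (82.7741470336914, 81.26312255859375), 3.9306352138519287)
white ((593.2508544921875, -10.770584106445312), (74.94209289550781, 81.98907470703125), 3.481984853744507)
spk [370. 320.] [368. 316.]
cap [632. 231.] [629. 232.]
bat [518. 374.] [521. 383.]
ty [ 594. -233.] [ 588. -236.]
tr [ 389. -293.] 
or [ 506. -396.] [ 499. -397.]
pink [ 507. -217.] [ 497. -224.]
tq [ 662. -162.] [ 649. -168.]
```

View pics/crop1.png

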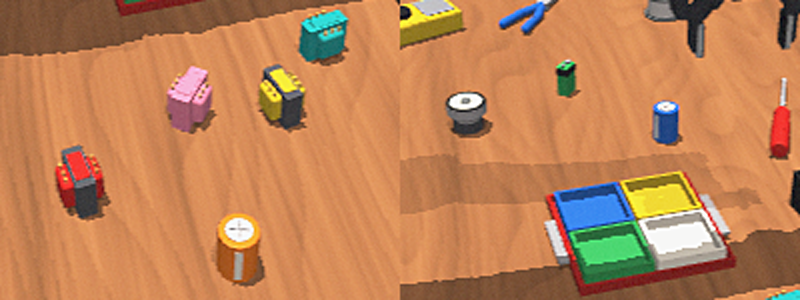

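Crop: the yellow-taped transformer with dark core is at crop (282,95). Pink and turquoise are decoys, and red and orange are to be left alone. On the right, the speaker is at (466,112), the battery at (567,77) and the capacitor at (666,120). The cups fit an 84 mm grid at 3.9°. I'll go above the yellow transformer for a nadir wrist look.

Call:
move_arm([
  [[-0.06, -0.012, 0.012], 0],
  [[-0.12, -0.024, 0.024], 0],
  [[-0.18, -0.036, 0.036], 0],
  [[-0.24, -0.048, 0.048], 0],
  [[-0.3, -0.058, 0.06], 0],
], claw=1)

```text
clock: 0.92
eef_pos: [591.2, -301.8, 170.7]
tool_rot: [-3.141, -0.0, 1.571]
force: [0.5, 0.2, -0.0]
width: 85.3
```

Call:
move_arm([
  [[-0.008, 0, 0.02], 0],
  [[-0.008, 0, 0.02], 0],
  [[-0.008, 0, 0.02], 0],
])

```text
clock: 1.3
eef_pos: [592.5, -307.1, 151.0]
tool_rot: [3.141, -0.002, 1.574]
force: [1.1, 0.3, 0.0]
width: 85.3
```

```bash
python3 - <<'E'
from h import *
im,c=snap('wrist','ty1.png'); s=read_state(); print(s['eef_pos'],s['tool_rot'])
u,v=map(int,proj(c,(591,-234,42))); print(u,v)
cv2.imwrite('pics/ty1c.png',cv2.resize(im[max(0,v-80):v+80,u-110:u+110],None,fx=3,fy=3))
E
```

```text
[ 592.7659564  -307.17864858  151.44429115] [ 3.14048255e+00 -1.14634530e-03  1.57428700e+00]
327 91
```

View pics/ty1c.png

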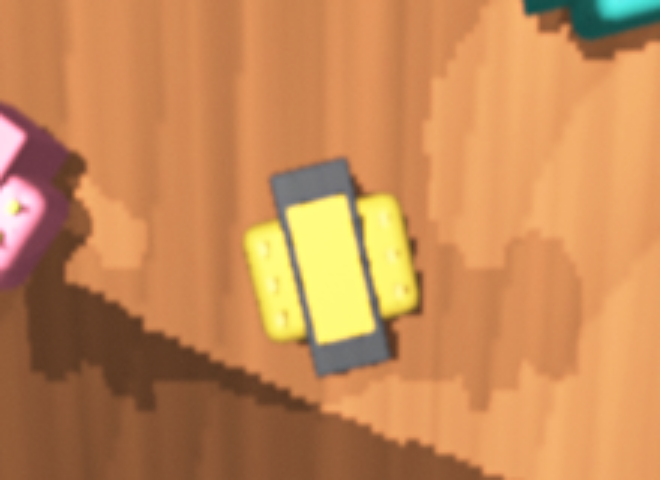

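Core top corners in the crop are (272,180), (346,158), (391,358) and (318,376), all yellow/dark as expected. I'll cast them at z=42.

```bash
cat >> h.py <<'E'
def quad(c,pts,z):
    p=np.array([ray(c,u,v,z) for u,v in pts]); return p
def tofr(s,p):  # tool-frame shift (m) from TCP to world xyz
    return (T_tool(s)[:3,:3].T@(np.array(p)-s['eef_pos']))/1000
E
python3 - <<'E'
from h import *
s=read_state();im,c=snap('wrist')
p=quad(c,[(217+a/3,11+b/3) for a,b in((272,180),(346,158),(391,358),(318,376))],42)
o=p.mean(0); print(p.round(1),o, [np.linalg.norm(p[i]-p[i-1]) for i in range(4)])
d=(p[0]+p[1]-p[2]-p[3])[:2]; print('long axis deg',np.degrees(np.arctan2(d[1],d[0])))
print(tofr(s,[o[0],o[1],100]))
E
```

```text
[[ 578.1 -221.3   42. ]
 [ 594.6 -216.6   42. ]
 [ 605.4 -260.5   42. ]
 [ 588.4 -264.7   42. ]] [ 591.63805897 -240.76019691   42.        ] [np.float64(44.63450662478395), np.float64(17.151636985884114), np.float64(45.18994059581776), np.float64(17.60289654682823)]
long axis deg 103.56277334999116
[ 0.06636297 -0.00095324  0.05151937]
```

Call:
move_arm([
  [[0.016, 0, 0], 0.18],
  [[0.032, 0, 0], 0.36],
  [[0.048, -0.001, 0], 0.54],
  [[0.066, -0.001, 0.01], 0.72],
  [[0.066, -0.001, 0.02], 0.9],
])

```text
clock: 2.02
eef_pos: [593.2, -237.4, 132.5]
tool_rot: [3.141, -0.004, 0.673]
force: [-0.1, -0.1, -0.4]
width: 85.1
```

```bash
cat > go.py <<'E'
# usage: go.py x y z jawdeg : tool shift and turn needed
from h import *; import sys
x,y,z,a=map(float,sys.argv[1:]); s=read_state(); T=T_tool(s)
j=np.degrees(np.arctan2(T[1,1],T[0,1])); t=(a-j+90)%180-90
print('shift',tofr(s,[x,y,z]).round(4),'turn',round(-np.radians(t),3),'jaw',j.round(1),'q7',s['qpos'][6].round(2),s['eef_pos'].round(1),s['clock'],s['width'].round(1))
E
python3 go.py 591.6 -240.8 80 103.6
```

```text
Traceback (most recent call last):
  File "go.py", line 5, in <module>
    print('shift',tofr(s,[x,y,z]).round(4),'turn',round(-np.radians(t),3),'jaw',j.round(1),'q7',s['qpos'][6].round(2),s['eef_pos'].round(1),s['clock'],s['width'].round(1))
                                                                                                                                                       ^^^^^^^^^^^^^^^^
AttributeError: 'float' object has no attribute 'round'
```

```bash
sed -i "s/s\['width'\].round(1)/round(s['width'],1)/" go.py; python3 go.py 591.6 -240.8 80 103.6
```

```text
shift [-0.0036  0.0017  0.0525] turn 0.436 jaw -51.4 q7 -0.33 [ 593.2 -237.4  132.5] 2.025 85.1
```

Call:
move_arm([
  [[-0.002, 0.001, 0.02], 0.18],
  [[-0.0036, 0.0017, 0.04], 0.36],
  [[-0.0036, 0.0017, 0.0525], 0.436],
  [[-0.0036, 0.0017, 0.0525], 0.436],
  [[-0.0036, 0.0017, 0.0525], 0.436],
])

```text
clock: 2.65
eef_pos: [592.5, -240.2, 81.0]
tool_rot: [-3.14, -0.005, 0.24]
force: [0.1, -0.6, -0.4]
width: 85.6
```

```bash
python3 go.py 591.6 -240.8 16 103.6
```

```text
shift [-0.0014  0.0004  0.065 ] turn 0.003 jaw -76.2 q7 -0.63 [ 592.5 -240.2   81. ] 2.65 85.6
```

Call:
move_arm([
  [[-0.001, 0, 0.02], 0],
  [[-0.001, 0, 0.04], 0],
  [[-0.001, 0, 0.055], 0],
  [[-0.001, 0, 0.065], 0],
  [[-0.001, 0, 0.065], 0],
])

```text
clock: 3.28
eef_pos: [591.2, -240.1, 14.8]
tool_rot: [-3.139, -0.004, 0.24]
force: [-0.2, -1.0, 0.1]
width: 85.2
```

Call:
move_arm([
  [[0, 0, 0], 0],
  [[0, 0, 0], 0],
  [[0, 0, 0], 0],
  [[0, 0, 0], 0],
  [[0, 0, 0], 0],
], claw=0)

```text
clock: 3.9
eef_pos: [591.8, -240.5, 15.6]
tool_rot: [-3.14, -0.005, 0.24]
force: [-0.6, 0.6, 5.9]
width: 45.0
```

Call:
move_arm([
  [[0, 0, -0.01], 0],
  [[0, 0, -0.03], 0],
  [[0, 0, -0.06], 0],
  [[0, 0, -0.08], 0],
  [[0, 0, -0.08], 0],
])

```text
clock: 4.53
eef_pos: [592.7, -241.2, 97.8]
tool_rot: [3.141, -0.008, 0.24]
force: [0.0, -0.8, -2.5]
width: 44.8
```

```bash
python3 go.py 584 72.4 96 93.9
```

```text
shift [ 0.0661 -0.3067  0.002 ] turn 0.172 jaw -76.3 q7 -0.64 [ 592.7 -241.2   97.8] 4.525 44.8
```

Call:
move_arm([
  [[0.006, -0.03, 0], 0.02],
  [[0.017, -0.08, 0], 0.06],
  [[0.029, -0.135, 0], 0.1],
  [[0.041, -0.19, 0], 0.13],
  [[0.052, -0.24, 0], 0.17],
])

```text
clock: 5.15
eef_pos: [585.1, 6.7, 97.0]
tool_rot: [-3.14, -0.006, 0.07]
force: [0.7, 0.2, -2.6]
width: 44.8
```

```bash
python3 go.py 584 72.4 60 93.9
```

```text
shift [ 0.0032 -0.0655  0.0371] turn 0.001 jaw -86.0 q7 -1.09 [585.1   6.7  97. ] 5.15 44.8
```

Call:
move_arm([
  [[0.001, -0.03, 0], 0],
  [[0.002, -0.05, 0.005], 0],
  [[0.003, -0.0655, 0.02], 0],
  [[0.003, -0.0655, 0.037], 0],
  [[0.003, -0.0655, 0.037], 0],
])

```text
clock: 5.78
eef_pos: [582.4, 70.3, 58.0]
tool_rot: [3.141, -0.003, 0.067]
force: [-0.1, 0.1, -2.7]
width: 44.7
```

```bash
python3 go.py 584 72.4 24.5 93.9
python3 - <<'E'
from h import *
im,c=snap('wrist'); im2,_=snap('scene')
cv2.imwrite('pics/p1.png',np.hstack([im[:,120:520],cv2.resize(im2[170:270,250:380],(400,400),interpolation=2)]))
E
```

```text
shift [ 0.0017 -0.002   0.0335] turn -0.001 jaw -86.1 q7 -1.16 [582.4  70.3  58. ] 5.775 44.7
```

View pics/p1.png

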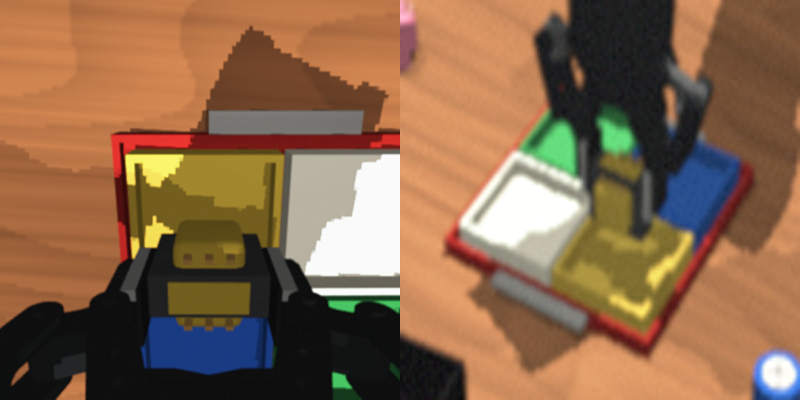

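The transformer is held upright over the yellow cup, and the sides line up. Lower it gently.

Call:
move_arm([
  [[0.0015, -0.002, 0.01], 0],
  [[0.0015, -0.002, 0.02], 0],
  [[0.0015, -0.002, 0.027], 0],
  [[0.0015, -0.002, 0.031], 0],
  [[0.0015, -0.002, 0.033], 0],
])

```text
clock: 6.5
eef_pos: [585.3, 72.3, 26.4]
tool_rot: [3.141, -0.006, 0.067]
force: [0.5, 0.6, -3.1]
width: 45.2
```

Call:
move_arm([
  [[0, 0, 0], 0],
  [[0, 0, 0.0], 0],
])

```text
clock: 6.75
eef_pos: [585.5, 72.3, 26.6]
tool_rot: [3.141, -0.006, 0.067]
force: [-0.4, -0.3, -2.0]
width: 44.8
```

Call:
move_arm([
  [[-0.001, 0, 0.001], 0],
  [[-0.001, 0, 0.002], 0],
  [[-0.001, 0, 0.003], 0],
  [[-0.001, 0, 0.004], 0],
  [[-0.001, 0, 0.004], 0],
])

```text
clock: 7.38
eef_pos: [584.5, 72.3, 23.6]
tool_rot: [-3.141, -0.006, 0.067]
force: [-1.9, 0.7, 7.0]
width: 44.9
```

Call:
move_arm([
  [[0, 0, 0], 0],
  [[0, 0, 0], 0],
  [[0, 0, 0], 0],
], claw=0.75)

```text
clock: 7.75
eef_pos: [584.6, 72.3, 23.5]
tool_rot: [-3.141, -0.006, 0.067]
force: [-0.1, -0.2, 0.4]
width: 64.3
```

Call:
move_arm([
  [[0, 0, -0.02], 0],
  [[0, 0, -0.05], 0],
  [[0, 0, -0.1], 0],
  [[0, 0, -0.13], 0],
  [[0, 0, -0.13], 0],
])

```text
clock: 8.38
eef_pos: [585.8, 72.1, 157.3]
tool_rot: [-3.141, -0.013, 0.067]
force: [0.2, 0.3, 0.2]
width: 64.3
```

```bash
python3 go.py 631 157 150 0
```

```text
shift [ 0.0506 -0.0817  0.008 ] turn -1.504 jaw -86.2 q7 -1.24 [585.8  72.1 157.3] 8.375 64.3
```

Call:
move_arm([
  [[-0.01, -0.05, 0], 0],
  [[-0.015, -0.1, 0], 0],
  [[-0.02, -0.14, 0], 0],
  [[-0.02, -0.16, 0.008], 0],
  [[-0.02, -0.16, 0.008], 0],
], claw=1)

```text
clock: 9.0
eef_pos: [554.4, 231.1, 147.8]
tool_rot: [-3.142, -0.011, 0.069]
force: [0.1, -0.7, -0.1]
width: 85.1
```

```bash
cat >> h.py <<'E'
def blobs(im,a,b,amin=60):
    m=cv2.inRange(cv2.cvtColor(im,cv2.COLOR_BGR2HSV),a,b); m=cv2.morphologyEx(m,cv2.MORPH_OPEN,np.ones((3,3)))
    return [ct for ct in cv2.findContours(m,0,2)[0] if cv2.contourArea(ct)>amin]
E
python3 - <<'E'
from h import *
im,c=snap('wrist','cb.png'); s=read_state(); print(s['eef_pos'])
print('expect',proj(c,(631,231,48)))
for ct in blobs(im,(0,0,150),(180,60,255))+blobs(im,(100,120,50),(125,255,255)):
    (u,v),r=cv2.minEnclosingCircle(ct); print((round(u),round(v)),ray(c,u,v,48).round(1),'d',2*(ray(c,u+r,v,48)-ray(c,u,v,48))[:2].round(1))
# yellow transformer label check
for ct in blobs(im,(20,110,80),(33,255,255)):
    (u,v),wh,a=cv2.minAreaRect(ct); print('yel',u,v,ray(c,u,v,22)[:2].round(1),wh)
cv2.imwrite('pics/cbv.png',im)
E
```

```text
[555.14693396 228.97985956 148.39988012]
expect (np.float64(337.0899318427523), np.float64(86.34275322525234))
(558, 312) [473.5  45.1  48. ] d [  4.4 -63.6]
(106, 229) [519.9 392.5  48. ] d [ 0.6 -9.2]
(612, 164) [592.9  36.2  48. ] d [  5.6 -81. ]
(592, 91) [639.7  64.   48. ] d [  4.4 -63. ]
(336, 88) [630.1 231.5  48. ] d [  1.6 -23.4]
(524, 254) [521.4  82.1  48. ] d [  6.6 -96.2]
(337, 87) [630.3 231.1  48. ] d [  2.4 -35.2]
yel 562.5 174.5 [578.6  51.2] (19.0, 47.0)
yel 537.9525146484375 163.96226501464844 [585.5  72.1] (127.131103515625, 105.28128051757812)
```

View pics/cbv.png

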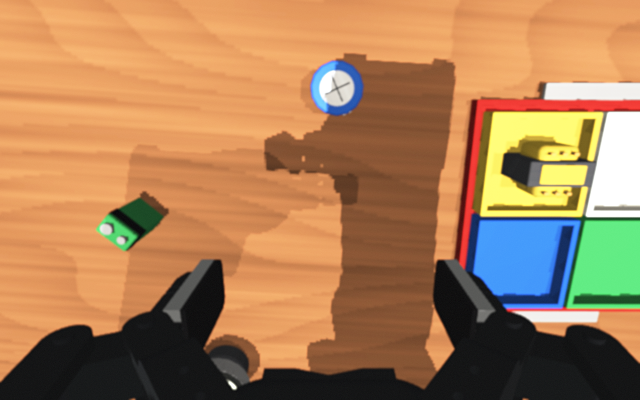

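The blue capacitor is at (337,87) with diameter 35.2 mm, as expected. The transformer stands upright in the yellow cup at (550,165), and the battery is at (125,230).

```bash
python3 go.py 630.2 231.3 75 94
```

```text
shift [0.0742 0.0026 0.0743] turn -0.003 jaw -86.2 q7 -1.49 [555.1 229.  148.4] 9.05 85.3
```

Call:
move_arm([
  [[0.035, 0.001, 0.03], 0],
  [[0.06, 0.002, 0.06], 0],
  [[0.074, 0.0026, 0.074], 0],
  [[0.074, 0.0026, 0.074], 0],
  [[0.074, 0.0026, 0.074], 0],
])

```text
clock: 9.68
eef_pos: [629.8, 230.7, 76.3]
tool_rot: [3.141, -0.012, 0.066]
force: [-0.4, 0.8, -0.1]
width: 85.3
```

```bash
python3 go.py 630.2 231.3 17 94
```

```text
shift [-0.0003 -0.0006  0.0593] turn -0.004 jaw -86.2 q7 -1.45 [629.8 230.7  76.3] 9.675 85.3
```

Call:
move_arm([
  [[0, -0.0005, 0.02], 0],
  [[0, -0.0005, 0.04], 0],
  [[0, -0.0005, 0.055], 0],
  [[0, -0.0005, 0.059], 0],
  [[0, -0.0005, 0.059], 0],
])

```text
clock: 10.3
eef_pos: [630.5, 231.0, 16.8]
tool_rot: [3.14, -0.012, 0.065]
force: [-1.0, 0.2, -0.3]
width: 85.1
```

Call:
move_arm([
  [[0, 0, 0], 0],
  [[0, 0, 0], 0],
  [[0, 0, 0], 0],
  [[0, 0, 0], 0],
  [[0, 0, 0], 0],
], claw=0)

```text
clock: 10.92
eef_pos: [631.1, 231.1, 17.6]
tool_rot: [3.141, -0.013, 0.066]
force: [-0.7, 0.8, 5.7]
width: 33.5
```

Call:
move_arm([
  [[0, 0, -0.01], 0],
  [[0, 0, -0.03], 0],
  [[0, 0, -0.06], 0],
  [[0, 0, -0.085], 0],
  [[0, 0, -0.085], 0],
])

```text
clock: 11.55
eef_pos: [631.8, 231.5, 105.8]
tool_rot: [-3.141, -0.018, 0.066]
force: [0.2, 0.4, -0.5]
width: 33.5
```

```bash
python3 go.py 501 66.8 100 93.9
```

```text
shift [-0.1414  0.1558  0.0032] turn -0.003 jaw -86.2 q7 -1.47 [631.8 231.5 105.8] 11.55 33.5
```

Call:
move_arm([
  [[-0.02, 0.022, 0], 0],
  [[-0.05, 0.055, 0], 0],
  [[-0.085, 0.094, 0], 0],
  [[-0.12, 0.132, 0], 0],
  [[-0.138, 0.152, 0], 0],
])

```text
clock: 12.18
eef_pos: [501.3, 68.4, 103.1]
tool_rot: [3.141, -0.015, 0.063]
force: [1.9, 0.3, -0.0]
width: 33.7
```

Call:
move_arm([
  [[0, 0, 0.01], 0],
  [[0, 0, 0.03], 0],
  [[0, 0, 0.05], 0],
  [[0, 0, 0.06], 0],
  [[0, 0, 0.06], 0],
])

```text
clock: 12.8
eef_pos: [502.1, 68.9, 42.2]
tool_rot: [3.141, -0.014, 0.063]
force: [1.1, -0.4, -0.9]
width: 33.6
```

```bash
python3 go.py 501 66.8 27 93.9
```

```text
shift [-0.0015  0.002   0.0152] turn -0.005 jaw -86.4 q7 -1.09 [502.1  68.9  42.2] 12.8 33.6
```

Call:
move_arm([
  [[-0.0015, 0.002, 0.005], 0],
  [[-0.0015, 0.002, 0.009], 0],
  [[-0.0015, 0.002, 0.012], 0],
  [[-0.0015, 0.002, 0.014], 0],
  [[-0.0015, 0.002, 0.0155], 0],
])

```text
clock: 13.42
eef_pos: [501.0, 66.8, 26.7]
tool_rot: [3.141, -0.014, 0.063]
force: [0.5, -0.6, -0.2]
width: 33.7
```

Call:
move_arm([
  [[0, 0, 0], 0],
  [[0, 0, 0.001], 0],
  [[0, 0, 0.001], 0],
])

```text
clock: 13.8
eef_pos: [501.1, 66.9, 25.7]
tool_rot: [3.141, -0.014, 0.064]
force: [0.4, 0.5, -0.8]
width: 33.8
```

Call:
move_arm([
  [[0, 0, 0.001], 0],
  [[0, 0, 0.0015], 0],
  [[0, 0, 0.0015], 0],
])

```text
clock: 14.18
eef_pos: [501.2, 66.9, 25.4]
tool_rot: [-3.141, -0.015, 0.063]
force: [-2.6, 0.3, 14.4]
width: 33.6
```

Call:
move_arm([
  [[0, 0, 0], 0],
  [[0, 0, 0], 0],
  [[0, 0, 0], 0],
], claw=0.62)

```text
clock: 14.55
eef_pos: [501.1, 66.9, 25.3]
tool_rot: [-3.141, -0.015, 0.063]
force: [0.2, -0.3, -0.6]
width: 53.3
```

Call:
move_arm([
  [[0, 0, -0.02], 0],
  [[0, 0, -0.05], 0],
  [[0, 0, -0.1], 0],
  [[0, 0, -0.13], 0],
  [[0, 0, -0.13], 0],
])

```text
clock: 15.18
eef_pos: [500.7, 66.9, 157.1]
tool_rot: [-3.14, -0.019, 0.064]
force: [0.3, 0.4, -1.5]
width: 52.9
```

```bash
python3 go.py 446 378 150 93.9
```

```text
shift [-0.0349 -0.3139  0.0068] turn -0.004 jaw -86.3 q7 -1.21 [500.7  66.9 157.1] 15.175 52.9
```

Call:
move_arm([
  [[-0.007, -0.055, 0], 0],
  [[-0.014, -0.115, 0], 0],
  [[-0.021, -0.175, 0], 0],
  [[-0.028, -0.235, 0], 0],
  [[-0.034, -0.28, 0.007], 0],
], claw=1)

```text
clock: 15.8
eef_pos: [447.5, 347.1, 148.3]
tool_rot: [-3.141, -0.018, 0.066]
force: [0.3, 0.4, 0.5]
width: 85.4
```

Call:
move_arm([
  [[0, -0.025, 0], 0],
  [[0, -0.03, 0], 0],
  [[0, -0.03, 0], 0],
])

```text
clock: 16.18
eef_pos: [445.6, 375.5, 147.6]
tool_rot: [3.141, -0.017, 0.065]
force: [-0.6, -0.6, 0.3]
width: 85.6
```

```bash
python3 - <<'E'
from h import *
im,c=snap('wrist'); s=read_state(); print(s['eef_pos'])
u,v=map(int,proj(c,(519,378,46))); v0=max(0,v-60); print(u,v,v0)
for ct in blobs(im,(0,0,110),(180,80,255),10):
    (a,b),r=cv2.minEnclosingCircle(ct)
    if abs(a-u)<80 and abs(b-v)<60: print('term',a,b,r,ray(c,a,b,49).round(1))
cv2.imwrite('pics/bat.png',cv2.resize(im[v0:v0+120,u-80:u+80],None,fx=4,fy=4,interpolation=2))
cv2.imwrite('pics/batw.png',im)
E
```

```text
[445.96221145 374.95288741 148.00675148]
332 92 32
term 327.0 101.64286041259766 4.794337272644043 [512.8 381.1  49. ]
term 312.4016418457031 87.82786560058594 7.6283955574035645 [520.9 391.2  49. ]
```

View pics/bat.png

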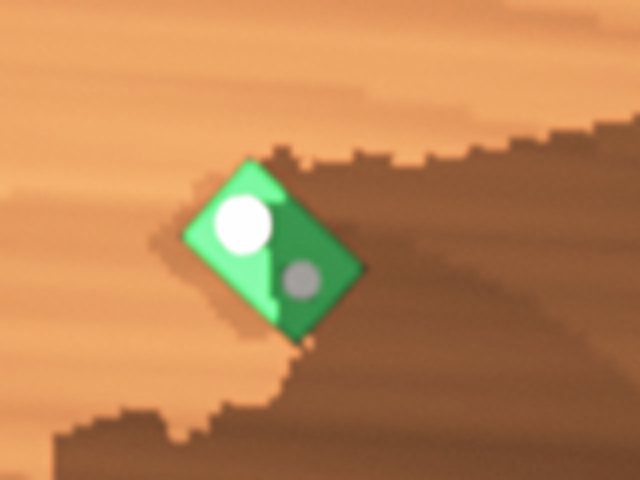

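The battery top corners in the crop are (251,158), (365,268), (299,343) and (184,236).

```bash
python3 - <<'E'
from h import *
s=read_state();im,c=snap('wrist')
p=quad(c,[(252+a/4,32+b/4) for a,b in((251,158),(365,268),(299,343),(184,236))],46)
print(p.mean(0),[np.linalg.norm(p[i]-p[i-1]) for i in range(4)])
d=(p[1]+p[2]-p[0]-p[3])[:2]; print('long deg',np.degrees(np.arctan2(d[1],d[0])))
E
python3 go.py 517.5 386.5 90 41
```

```text
[517.17259633 384.83927538  46.        ] [np.float64(16.618055553162677), np.float64(25.62170830357991), np.float64(16.479460101690794), np.float64(25.780884562057402)]
long deg -128.79062520658866
shift [ 0.0709 -0.0071  0.0595] turn 0.919 jaw -86.4 q7 -1.77 [446.1 374.9 148.3] 16.275 85.4
```

Call:
move_arm([
  [[0.02, -0.001, 0.02], -0.18],
  [[0.04, -0.003, 0.04], -0.36],
  [[0.0705, -0.0055, 0.06], -0.54],
  [[0.0705, -0.0055, 0.06], -0.72],
  [[0.0705, -0.0055, 0.06], -0.83],
])

```text
clock: 16.9
eef_pos: [518.3, 382.4, 89.3]
tool_rot: [3.128, -0.011, 0.894]
force: [-0.5, 0.1, -0.1]
width: 85.6
```

```bash
python3 go.py 517.2 384.8 18 -38.8
```

```text
shift [ 0.0004 -0.0034  0.0712] turn 0.001 jaw -38.8 q7 -1.08 [518.3 382.4  89.3] 16.9 85.6
```

Call:
move_arm([
  [[0.0004, -0.0034, 0.02], 0],
  [[0.0004, -0.0034, 0.04], 0],
  [[0.0004, -0.0034, 0.06], 0],
  [[0.0004, -0.0034, 0.071], 0],
  [[0.0004, -0.0034, 0.071], 0],
])

```text
clock: 17.52
eef_pos: [516.5, 384.3, 16.8]
tool_rot: [3.128, -0.009, 0.894]
force: [-0.4, 0.6, 0.5]
width: 85.5
```

Call:
move_arm([
  [[0, 0, 0], 0],
  [[0, 0, 0], 0],
  [[0, 0, 0], 0],
  [[0, 0, 0], 0],
  [[0, 0, 0], 0],
], claw=0)

```text
clock: 18.15
eef_pos: [516.7, 384.8, 17.4]
tool_rot: [3.128, -0.01, 0.894]
force: [-1.3, -0.4, 3.7]
width: 17.0
```

Call:
move_arm([
  [[0, 0, 0], 0],
  [[0, 0, -0.02], 0],
  [[0, 0, -0.05], 0],
  [[0, 0, -0.085], 0],
  [[0, 0, -0.085], 0],
])

```text
clock: 18.77
eef_pos: [517.5, 386.0, 106.5]
tool_rot: [3.126, -0.016, 0.894]
force: [0.0, -0.3, -0.7]
width: 16.7
```

```bash
python3 go.py 506.6 -16.9 104 -86
```

```text
shift [-0.321   0.2438  0.001 ] turn 0.824 jaw -38.8 q7 -1.09 [517.5 386.  106.5] 18.775 16.7
```

Call:
move_arm([
  [[-0.024, 0.018, 0], 0],
  [[-0.07, 0.053, 0], 0],
  [[-0.119, 0.09, 0], 0],
  [[-0.168, 0.127, 0], 0],
  [[-0.214, 0.162, 0], 0],
])

```text
clock: 19.4
eef_pos: [509.2, 115.4, 105.4]
tool_rot: [3.126, -0.016, 0.894]
force: [1.6, 0.3, -0.1]
width: 16.7
```

Call:
move_arm([
  [[-0.04, 0.03, 0], 0],
  [[-0.075, 0.057, 0], 0],
  [[-0.098, 0.074, 0], 0],
  [[-0.098, 0.074, 0], 0],
])

```text
clock: 19.9
eef_pos: [504.9, -10.5, 105.0]
tool_rot: [3.126, -0.014, 0.889]
force: [-0.1, -0.4, -0.1]
width: 16.5
```

```bash
python3 go.py 506.6 -16.9 44 -38.8
```

```text
shift [-0.0048  0.0044  0.061 ] turn -0.005 jaw -39.1 q7 -0.46 [504.9 -10.5 105. ] 19.9 16.5
```

Call:
move_arm([
  [[-0.0048, 0.0044, 0.01], 0],
  [[-0.0048, 0.0044, 0.03], 0],
  [[-0.0048, 0.0044, 0.05], 0],
  [[-0.0048, 0.0044, 0.06], 0],
  [[-0.0048, 0.0044, 0.06], 0],
])

```text
clock: 20.52
eef_pos: [506.0, -16.4, 44.2]
tool_rot: [3.127, -0.013, 0.89]
force: [0.3, 0.2, -0.8]
width: 16.9
```

```bash
python3 go.py 506.6 -16.9 26.5 -38.8
```

```text
shift [-0.0002  0.0005  0.0177] turn -0.004 jaw -39.0 q7 -0.42 [506.  -16.4  44.2] 20.525 16.9
```

Contact is expected at TCP ≈ 25.4.

Call:
move_arm([
  [[0, 0.0005, 0.006], 0],
  [[0, 0.0005, 0.011], 0],
  [[0, 0.0005, 0.015], 0],
  [[0, 0.0005, 0.017], 0],
  [[0, 0.0005, 0.018], 0],
])

```text
clock: 21.15
eef_pos: [506.7, -16.7, 26.1]
tool_rot: [3.127, -0.013, 0.889]
force: [-0.5, -0.0, -0.1]
width: 16.5
```

Call:
move_arm([
  [[0, 0, 0], 0],
  [[0, 0, 0.001], 0],
  [[0, 0, 0.001], 0],
])

```text
clock: 21.52
eef_pos: [506.9, -16.8, 25.4]
tool_rot: [3.127, -0.013, 0.889]
force: [0.0, -0.2, 2.8]
width: 16.7
```

Contact (about 3 N). Release and retreat, then turn toward the speaker at (369,318).

Call:
move_arm([
  [[0, 0, 0], 0],
  [[0, 0, 0], 0],
  [[0, 0, 0], 0],
], claw=0.45)

```text
clock: 21.9
eef_pos: [506.9, -16.7, 25.3]
tool_rot: [3.127, -0.013, 0.889]
force: [-0.4, 0.9, -0.3]
width: 38.4
```

Call:
move_arm([
  [[0, 0, -0.02], 0],
  [[0, 0, -0.05], 0],
  [[0, 0, -0.1], 0],
  [[0, 0, -0.13], 0],
  [[0, 0, -0.13], 0],
])

```text
clock: 22.52
eef_pos: [505.9, -16.9, 157.4]
tool_rot: [3.124, -0.017, 0.89]
force: [0.9, -0.7, -0.6]
width: 38.7
```

```bash
python3 go.py 340 250 156 4
```

```text
shift [ 0.1029 -0.2969 -0.0023] turn -0.751 jaw -39.0 q7 -0.47 [505.9 -16.9 157.4] 22.525 38.7
```

Call:
move_arm([
  [[0.02, -0.058, 0], -0.15],
  [[0.04, -0.115, 0], -0.3],
  [[0.06, -0.173, 0], -0.45],
  [[0.08, -0.23, 0], -0.6],
  [[0.095, -0.275, 0], -0.75],
], claw=1)

```text
clock: 23.15
eef_pos: [350.0, 231.7, 153.0]
tool_rot: [3.119, 0.001, 1.646]
force: [0.1, -0.0, -0.4]
width: 85.8
```

```bash
python3 go.py 369 244 140 4
python3 - <<'E'
from h import *
im,c=snap('wrist'); u,v=proj(c,(369,318,40)); print(u,v)
cv2.imwrite('pics/sp.png',im)
E
```

```text
shift [0.0108 0.0196 0.0135] turn 0.006 jaw 4.3 q7 -0.52 [350.  231.7 153. ] 23.15 85.8
362.7746156278769 73.16295900276202
```

View pics/sp.png

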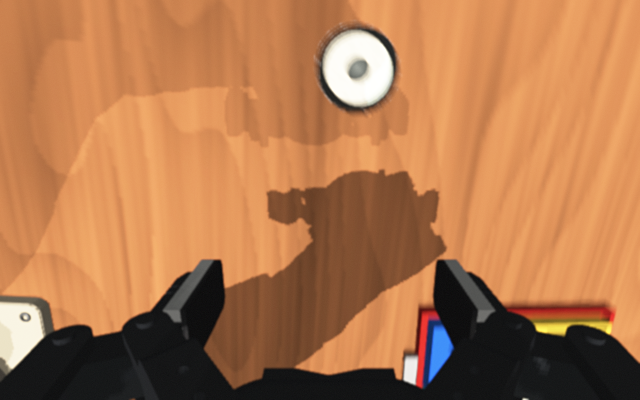

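The speaker rim is at (358,67). Measure it with a low-saturation mask.

```bash
python3 - <<'E'
from h import *
im,c=snap('wrist'); print(read_state()['eef_pos'])
for a,b,z in(((0,0,150),(180,60,255),40),((0,0,0),(180,90,255),40)):
    for ct in blobs(im,a,b,500):
        (u,v),r=cv2.minEnclosingCircle(ct)
        if v<150: print((u,v,r),ray(c,u,v,z).round(1),'d',2*np.linalg.norm(ray(c,u+r,v,z)-ray(c,u,v,z)),cv2.boundingRect(ct))
E
```

```text
[348.45603965 234.24442407 152.95572799]
(366.9041748046875, 81.48611450195312, 34.86067199707031) [367.7 318.6  40. ] d 48.06910006970359 (334, 47, 66, 70)
(365.6640625, 80.72913360595703, 42.793033599853516) [366.8 319.1  40. ] d 58.99015061741398 (326, 38, 81, 86)
```

```bash
python3 go.py 367.4 318.8 75 4
```

```text
shift [0.0827 0.024  0.0786] turn 0.01 jaw 4.6 q7 -0.52 [348.5 234.2 153. ] 23.25 85.4
```

Call:
move_arm([
  [[0.035, 0.01, 0.01], 0.01],
  [[0.07, 0.02, 0.03], 0.01],
  [[0.083, 0.024, 0.06], 0.01],
  [[0.083, 0.024, 0.0785], 0.01],
  [[0.083, 0.024, 0.0785], 0.01],
])

```text
clock: 23.88
eef_pos: [366.6, 317.3, 73.1]
tool_rot: [3.124, 0.002, 1.64]
force: [0.0, 0.3, 0.0]
width: 85.6
```

```bash
python3 go.py 367.4 318.8 14 4;python3 - <<'E'
from h import *
im,c=snap('wrist'); cv2.imwrite('pics/sp2.png',im); print([tuple(np.round(proj(c,(367.4+28*a,318.8+28*b,40)))) for a,b in((0,0),(1,0),(-1,0),(0,1),(0,-1))])
E
```

```text
shift [ 0.0016 -0.0001  0.0591] turn -0.001 jaw 4.0 q7 -0.62 [366.6 317.3  73.1] 23.875 85.6
[(np.float64(330.0), np.float64(231.0)), (np.float64(382.0), np.float64(234.0)), (np.float64(277.0), np.float64(228.0)), (np.float64(334.0), np.float64(180.0)), (np.float64(326.0), np.float64(278.0))]
```

View pics/sp2.png

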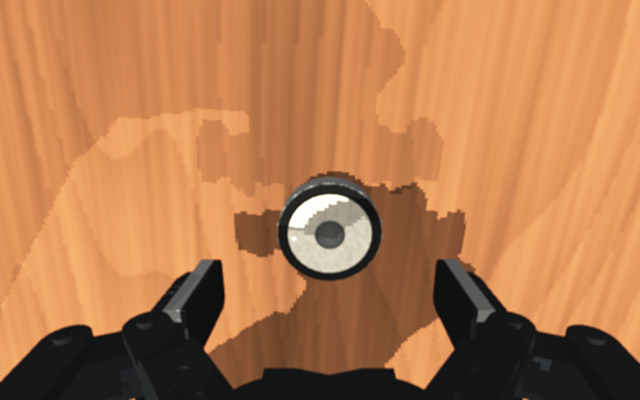

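The rim (278–381, 182–280) matches the prediction. Descend and grip.

Call:
move_arm([
  [[0.0015, 0, 0.02], 0],
  [[0.0015, 0, 0.04], 0],
  [[0.0015, 0, 0.053], 0],
  [[0.0015, 0, 0.059], 0],
  [[0.0015, 0, 0.059], 0],
])

```text
clock: 24.55
eef_pos: [368.7, 319.1, 15.2]
tool_rot: [3.122, 0.0, 1.639]
force: [-0.6, 0.0, -0.1]
width: 85.4
```

Call:
move_arm([
  [[0, 0, 0], 0],
  [[0, 0, 0], 0],
  [[0, 0, 0], 0],
  [[0, 0, 0], 0],
  [[0, 0, 0], 0],
], claw=0)

```text
clock: 25.18
eef_pos: [368.9, 319.1, 16.1]
tool_rot: [3.122, -0.001, 1.639]
force: [-1.0, -1.0, 7.7]
width: 54.2
```

Call:
move_arm([
  [[0, 0, 0], 0],
  [[0, 0, -0.02], 0],
  [[0, 0, -0.05], 0],
  [[0, 0, -0.085], 0],
  [[0, 0, -0.085], 0],
])

```text
clock: 25.8
eef_pos: [368.5, 320.0, 103.1]
tool_rot: [3.118, -0.003, 1.639]
force: [0.4, 0.9, -1.4]
width: 53.7
```

```bash
python3 go.py 589.7 -11.2 102 4
```

```text
shift [-0.3454  0.1982  0.0046] turn -0.002 jaw 3.9 q7 -0.37 [368.5 320.  103.1] 25.8 53.7
```

Call:
move_arm([
  [[-0.022, 0.013, 0], 0],
  [[-0.065, 0.037, 0], 0],
  [[-0.112, 0.064, 0], 0],
  [[-0.159, 0.091, 0], 0],
  [[-0.206, 0.118, 0], 0],
])

```text
clock: 26.42
eef_pos: [500.4, 120.8, 104.1]
tool_rot: [3.119, -0.003, 1.639]
force: [0.1, -0.1, -1.1]
width: 54.4
```

Call:
move_arm([
  [[-0.047, 0.027, 0], 0],
  [[-0.09, 0.052, 0], 0],
  [[-0.125, 0.072, 0], 0],
  [[-0.143, 0.082, 0], 0],
  [[-0.143, 0.082, 0], 0],
])

```text
clock: 27.05
eef_pos: [591.6, -17.2, 104.5]
tool_rot: [3.121, -0.003, 1.637]
force: [-0.5, 0.9, -0.7]
width: 54.6
```

```bash
python3 go.py 589.7 -11.2 45 4
python3 - <<'E'
from h import *
im,c=snap('wrist'); sc,_=snap('scene')
cv2.imwrite('pics/spw.png',np.hstack([im[:,120:520],cv2.resize(sc[160:270,250:380],(400,400),interpolation=2)]))
E
```

```text
shift [ 0.0059 -0.0027  0.0595] turn -0.004 jaw 3.8 q7 0.24 [591.6 -17.2 104.5] 27.05 54.6
```

View pics/spw.png

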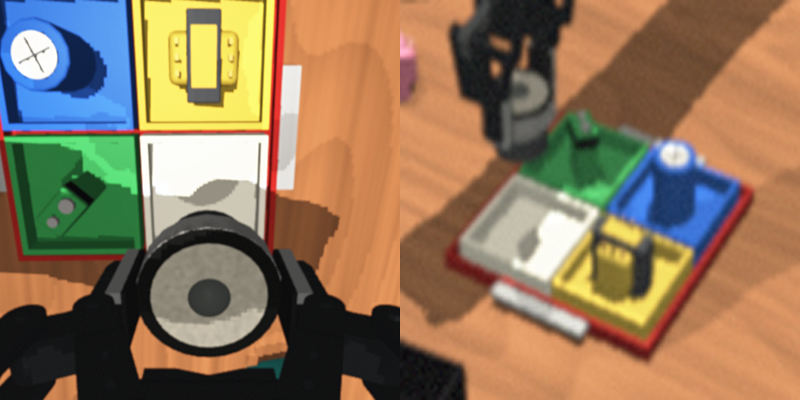

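The three placed parts stand upright and centred. The speaker is held level in the jaws.

Call:
move_arm([
  [[0.003, -0.0015, 0.01], 0],
  [[0.006, -0.0025, 0.025], 0],
  [[0.006, -0.0025, 0.045], 0],
  [[0.006, -0.0025, 0.058], 0],
  [[0.006, -0.0025, 0.06], 0],
])

```text
clock: 27.78
eef_pos: [587.8, -7.5, 43.3]
tool_rot: [3.124, -0.005, 1.641]
force: [-0.4, 0.2, -0.8]
width: 54.0
```

```bash
python3 go.py 589.7 -11.2 25 4
```

```text
shift [-0.0039  0.0014  0.0183] turn 0.0 jaw 4.0 q7 0.25 [587.8  -7.5  43.3] 27.775 54.0
```

Call:
move_arm([
  [[-0.002, 0.001, 0.005], 0],
  [[-0.0035, 0.001, 0.01], 0],
  [[-0.0035, 0.001, 0.014], 0],
  [[-0.0035, 0.001, 0.0165], 0],
  [[-0.0035, 0.001, 0.018], 0],
])

```text
clock: 28.4
eef_pos: [589.3, -10.8, 25.2]
tool_rot: [3.124, -0.005, 1.641]
force: [-0.9, 0.2, -0.7]
width: 53.9
```

Call:
move_arm([
  [[0, 0, 0], 0],
  [[0, 0, 0], 0],
])

```text
clock: 28.65
eef_pos: [589.4, -10.7, 25.3]
tool_rot: [3.124, -0.005, 1.641]
force: [0.1, -0.0, -1.7]
width: 53.8
```

Call:
move_arm([
  [[0, 0, 0.0007], 0],
  [[0, 0, 0.0014], 0],
  [[0, 0, 0.0014], 0],
])

```text
clock: 29.02
eef_pos: [589.5, -10.6, 24.2]
tool_rot: [3.124, -0.006, 1.641]
force: [-1.4, -0.3, 2.1]
width: 53.9
```

Call:
move_arm([
  [[0, 0, 0.0003], 0],
  [[0, 0, 0.0003], 0],
  [[0, 0, 0.0003], 0],
  [[0, 0, 0.0003], 0],
], claw=0.85)

```text
clock: 29.52
eef_pos: [589.5, -10.6, 23.8]
tool_rot: [3.124, -0.006, 1.641]
force: [0.1, 0.4, 0.5]
width: 72.5
```

Call:
move_arm([
  [[0, 0, -0.02], 0],
  [[0, 0, -0.05], 0],
  [[0, 0, -0.1], 0],
  [[-0.03, 0, -0.15], 0],
  [[-0.06, 0, -0.19], 0],
])

```text
clock: 30.15
eef_pos: [591.0, -72.3, 217.3]
tool_rot: [3.12, -0.005, 1.642]
force: [-0.2, 0.1, -0.3]
width: 72.6
```

Call:
move_arm([
  [[0, -0.03, -0.02], 0],
  [[0, -0.04, -0.03], 0],
  [[0, -0.04, -0.03], 0],
  [[0, -0.04, -0.03], 0],
])

```text
clock: 30.65
eef_pos: [550.9, -74.6, 245.9]
tool_rot: [3.121, -0.005, 1.643]
force: [-0.4, -0.4, -0.4]
width: 72.6
```

```bash
python3 - <<'E'
from h import *
im,c=snap('wrist','end.png'); sd,cs=snap('side'); print(read_state()['eef_pos'])
for n,p in dict(spk=(589.9,-11.2,47),cap=(501,66.8,56),bat=(506.6,-16.9,54),ty=(584,72.4,50)).items(): print(n,np.round(proj(c,p)))
cv2.imwrite('pics/end2.png',np.hstack([im[:,100:500],cv2.resize(sd[170:370,220:420],(400,400))]))
E
```

```text
[550.73210203 -74.74931522 245.4641271 ]
spk [371. 106.]
cap [277.   3.]
bat [281. 106.]
ty [375.   6.]
```

View pics/end2.png

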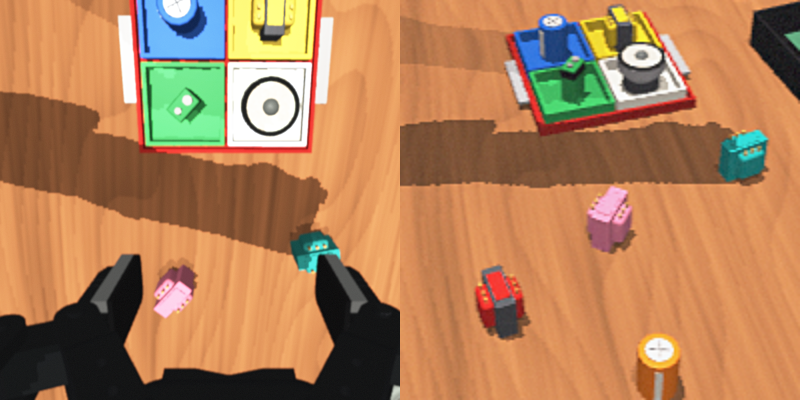

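All four parts stand centred in their own cups: speaker (271,106), battery (183,104), capacitor and transformer at the top. The red transformer and orange capacitor have not moved.

```bash
python3 -c "
from cell import *
print(finish_job())"
```

```text
the job is handed in; nothing more can be done
None
```

All four parts stand in their own cups and the job is handed in, at about 31 s of the 102 s allowed; `finish_job()` gave no verdict. I gripped each part with measured poses, lowered it until the force reading showed contact with the cup floor (about 3 to 14 N), and then let go.

**Last checks:**
- **Speaker and battery:** the final wrist picture shows both within about 2 pixels of where the cup centres project.
- **Transformer and capacitor:** their tops were cut off at the edge of that last wrist picture. An earlier wrist picture and the final side view show both upright in their cups. I released them within about 1 mm of the measured cup centres.
- **Parts to leave alone:** the red transformer and orange capacitor look unmoved and upright in the side view; I did not re-measure them.

No check failed. The tool had drifted about 0.02 rad off vertical by the end, but the released parts look upright.

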